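Chock the bottle and take off its safety cap

ROBOT

A 6-joint arm with a two-finger parallel gripper is mounted at the origin on the work surface; the furniture and walls round the work are solid. World frame = base frame: x ahead of the robot, y to its left, z up, the work surface at z = 0. Lengths are in mm, angles in rad, forces in N, time in s.
With the tool pointing down it reaches from about 350 to 975 mm from the base axis. Payload 7.1 kg.
Tool frame: the origin (TCP) lies midway between the tips of the shut fingers; the grasp point (between the pads) lies 19 mm behind it (ctrl.grip_depth is the distance from the TCP to the grasp point, in mm); z points along the fingers, y is the line along which they close (so a half turn about z gives the same grasp; the last joint's range is limited). The gripper opens to 88 mm and grips with 3 to 60 N. Pads are 20 mm wide; open, the fingers measure 115 mm over their backs; the gripper's body (75 mm by 178 mm) begins 61 mm behind the grasp point.
Start: joints at [1.306, 0.423, 1.63, -0, 1.089, -0.019], TCP at [152.051, 606.205, 196.375] pointing down, gripper open.
Joint ranges: [-3, 3], [-0.9, 2.11], [0.09, 2.58], [-1.31, 4.45], [0.11, 2.69], [-2.54, 2.54]. Speed limits (rad/s): [2.39, 2.39, 3.01, 3.14, 3.14, 3.14].

INTERFACE

Orientations are given as a rotation vector (axis times angle).
In Python, from workcell import get_obs, vision, ctrl gives the robot as it stands.
- The arm moves only by the tool step_arm, never from a script. Its argument "plan" is a list of rows, each a list of 7 numbers: the opening, from -1 (shut) to 1 (fully open), then the shift along the tool's x, y, z as a fraction of full scale, then the turn, a rotation vector about the tool's x, y, z as a fraction of full scale. In form: [[fingers, dx, dy, dz, wx, wy, wz], ...]. A call has 1 to 20 rows; each row shifts and turns the commanded pose from where the row before left it, along the tool's axes as they then stand; what a row does not reach is not made up. Full scale, the value 1, is 50 mm for a shift and 0.12 rad for a turn. A row lasts 1/8 s, in which the tool goes at most 62.5 mm and 10.7 degrees, less where a joint would pass 70% of its speed; a pose out of reach is approached as far as the arm can. A call with a number of a shift or a turn outside -1 to 1 is refused whole. A call with a gripper value outside its range is refused whole. The fingers move at their own pace and stop on an object; the grip force is fixed at half the most. Time passes only in rows, so rows that do not move let the fingers close. It gives the time, the measured TCP pose, the force, the opening and the grip force at its end, in the units of the state.
- get_obs(): the state, without advancing time (a new reading comes with each control period).
- vision.get_image(name): name is "scene" or "top"; returns a dict with "pixels" (384x512x3 uint8, red, green, blue), "depth" (384x512 float32, mm along the optical axis (not along the pixel's ray), 0 where there is no reading), "fx", "fy", "cx", "cy" (pixels), "T" (4x4, takes a point from camera to world coordinates). Camera axes: x right, y down, z forward; pixel columns grow to the right and rows downward; lengths in mm; the calibration is good to about 2 mm. A picture is of the moment at which its call begins.
- ctrl.close_job(): hands the job in; it is judged then, once.
The state is a dict: "t": time; "qpos": joint angles; "qvel": joint speeds; "joint_torque": joint torques, N m; "ee_pos": TCP position; "orientation": TCP orientation; "ft_force": force on the tool from outside, world axes, zero at the start; "moment": the same for the moment, N m; "width": finger opening in mm; "grasp_force": force on a finger pad.
Only numpy, scipy, OpenCV 4.12 (cv2) and the standard library are available. Lean on these libraries where they do the work, as an engineer would, in place of code of your own. Each camera call takes 0.05 s, during which the arm holds its last target. There are 200 camera calls.

TASK

The square bottle of brush cleaner stands loose between three cleats screwed to the bench, with room to shift and twist under your hand, so chock it first. Slide the long narrow offcut, lying flat, into the gap between the bottle and the front cleat until it stops against the end cleat, and let go of it; then press the bottle's push-and-turn safety cap down, turn it anticlockwise while it is down, and lift it straight off. Finish still holding the cap, level and about 5 cm above the bottle's neck so that any drip would fall back into it; the bottle stays standing where it is, the offcut stays in its gap, and the other things on the bench are left alone.

Things in the scene. Friction and masses are not known exactly. Their poses are not given: they have to be found in the camera images.
- cleats: three dark hardwood cleats screwed to the bench, a U open towards +y; fixed. Origin on the bench under the bottle's centre, x from front to back cleat. In this frame, mm: back cleat x 37 to 61, y -61 to 50, 34 high; end cleat (closed end of the U) y -61 to -37, x -83 to 37, 34 high; front cleat x -107 to -83, y -61 to 56, 24 high, inner edge flared back 8 mm from y 38 to 56
- slot_home (a point): where the centre of the narrow offcut's underside lies when it is home: on the bench, cleats frame x -59.5, y 68 mm; axes as the cleats'. The gap runs along y, is closed at y -37 by the end cleat, entered from +y, and is 47 mm wide: from the bottle's flat front face (x -36) to the front cleat (x -83)
- bottle: white plastic square bottle, plain paper labels, loose, 0.5 to 1.1 kg, 72 x 72 mm, sides upright to 98 mm (vertical corners rounded 10 mm), a sloping shoulder to 116 mm, then a round neck 30 mm in diameter. Origin at the centre of its underside, z up, x and y along the cleats'; about 1 mm of play to the back and end cleats
- neck_top (a point): centre of the mouth at the top of the bottle's neck, 148 mm above the bottle's underside, on the axis of bottle and cap
- cap: black ribbed push-and-turn cap on the neck, 50 mm in diameter, 34 mm tall, turning arrows on top, 45 g; origin at the centre of its underside, z up. Locked, its underside is 126 mm and its top 160 mm above the bottle's underside. Lugs inside hook under lugs of the neck. Pulled, or turned unpressed, it drags the bottle along. Once freed, it is clear of the neck 22 mm above its locked place
- cap_liner (a joint): sprung liner inside the cap: how far (m) the cap is pressed down from its locked place, 0 to 0.006 (-0.003 once off); 5 N at 0, 1.5 N more per mm. The cap turns only when at least 0.003 down (0.005 is good, 12.5 N). While down it turns anticlockwise seen from above: free to lift from 40 degrees, full stop at about 80, aim for 60; clockwise it does not turn
- narrow_offcut: long narrow plain wood offcut, 45 wide x 210 long x 19 mm thick, 0.1 kg, lying flat; origin at the centre of its underside, y along its length, x across. Either end may lead. Hold it across its 45 mm about 55 mm behind its middle: when home, its rear 117 mm stand out of the cleats and a gripper held there clears the bottle
- wide_offcut: shorter, wider wood offcut, 60 x 160 x 19 mm, lying flat; too wide for the gap; leave it. Origin at the centre of its underside, y along its length
- glue_brush: flat wooden-handled glue brush, 33 x 179 x 10 mm, lying on the bench right of the cleats; leave it. Origin at the centre of its underside
- sanding_block: cork block wrapped in abrasive paper, 65 x 112 x 35 mm; leave it. Origin at the centre of its underside
- tin_can: tin can holding pencils, 104 x 124 x 177 mm over all, standing at the right; leave it. Origin at the centre of its underside
Not all that is in view belongs to the job. There is more than one size of the cap; the job needs the middle-sized.

How it is judged (in metres and radians):
On the way, in this order (a step that is already met when the one before it is completed fails the run):
1. the narrow offcut lies flat in the gap, pushed home to within about 10 mm of the end cleat, and is let go, with the cap still locked on the bottle (x of narrow_offcut in the frame of cleats between -0.0645 and -0.0545 m and y of narrow_offcut in the frame of cleats between 0.058 and 0.08 m and angle between the y axis of narrow_offcut and the y axis of cleats, either way round below 0.06 rad and height (world z) of narrow_offcut below 0.004 m and contact force between the fingers and narrow_offcut below 0.1 N and z of cap in the frame of bottle below 0.128 m and angle between the x axis of cap and the x axis of bottle, either way round below 0.25 rad), for 0.2 s.
2. the cap, still on the neck and pushed down at least 2 mm, has been turned 20 degrees out of its locked place (z of cap in the frame of bottle between 0.116 and 0.124 m and angle between the x axis of cap and the x axis of bottle, either way round above 0.35 rad), for 0.05 s.
At the end, for the whole second after the job is handed in: fingers hold the cap still, level within 14 deg, underside 20-110 mm above the neck top, within 30 mm of its axis, clear of the bottle; bottle upright within 6 mm (12 towards the mouth) and 7 deg of its place; narrow offcut flat in the gap, within 5 mm of mid-line, 10 mm of the end cleat, let go (z of cap in the frame of neck_top between 0.02 and 0.11 m and horizontal distance between cap and neck_top below 0.03 m and angle between cap's own z axis and vertical below 0.25 rad and linear speed of cap below 0.02 m/s and contact force between the fingers and cap above 1 N and contact force between cap and bottle below 0.1 N and x of narrow_offcut in the frame of cleats between -0.0645 and -0.0545 m and y of narrow_offcut in the frame of cleats between 0.058 and 0.08 m and angle between the y axis of narrow_offcut and the y axis of cleats, either way round below 0.06 rad and height (world z) of each of narrow_offcut, bottle below 0.004 m and x of bottle in the frame of cleats between -0.006 and 0.006 m and y of bottle in the frame of cleats between -0.006 and 0.012 m and angle between the x axis of bottle and the x axis of cleats, either way round below 0.12 rad and angle between bottle's own z axis and vertical below 0.05 rad and contact force between the fingers and narrow_offcut below 0.1 N); the arm keeps its last pose, push and grip.
It fails at once if the bottle is lifted more than 15 mm or tipped more than 14 degrees (height (world z) of bottle above 0.015 m or angle between bottle's own z axis and vertical above 0.25 rad).
It fails at once if one of the other things (wide offcut, glue brush, sanding block, tin can) is moved more than 30 mm (distance of any of wide_offcut, glue_brush, sanding_block, tin_can from where it was at the start of the episode above 0.03 m).
It also fails if it takes over 51 s, if anything falls off the work surface, if the arm or the gripper's body presses on something with over 40 N, if the wrist force passes 120 N, or if a joint passes its speed limit or range.

## Working session

There is one attempt and no reset: what is moved stays moved. The work goes in short steps, Python scripts to look and compute and a tool call to move; the robot and the scene stay as the last step left them, time stands still between calls to the robot, and variables do not carry over. Pictures are saved under pics/ and viewed, at most 10 in all, crops included, and the job is handed in when it is done.

Besides the shell and the picture viewer there is one more tool, called after ">>>" as name(argument=value, ...) on one line, values as JSON. step_arm: Moves the arm, as the interface text tells. Its arguments: {"type":"object","properties":{"plan":{"type":"array","items":{"type":"array","items":{"type":"number","minimum":-1,"maximum":1}}}},"required":["plan"]}

```bash
mkdir -p pics; cat > h.py <<'E'
import numpy as np, cv2
from workcell import get_obs, vision, ctrl
def grab(n):
    d=vision.get_image(n); np.savez('/tmp/%s.npz'%n,**{k:np.array(v) for k,v in d.items()}); return d
def world(d,u,v):
    z=d['depth'][int(round(v)),int(round(u))]; return pt(d,u,v,z)
def pt(d,u,v,z):
    p=np.array([(u-d['cx'])/d['fx']*z,(v-d['cy'])/d['fy']*z,z,1]); return (d['T']@p)[:3]
def ray(d,u,v,h):
    o=d['T'][:3,3]; r=d['T'][:3,:3]@np.array([(u-d['cx'])/d['fx'],(v-d['cy'])/d['fy'],1]); return o+r*(h-o[2])/r[2]
def cloud(d):
    v,u=np.mgrid[0:384,0:512]; z=d['depth']; P=np.stack([(u-d['cx'])/d['fx']*z,(v-d['cy'])/d['fy']*z,z],-1)
    return P@d['T'][:3,:3].T+d['T'][:3,3]
E
python3 - <<'E'
from h import *
o=get_obs(); print({k:np.round(v,3) for k,v in o.items()})
ims=[]
for n in('scene','top'):
    d=grab(n); cv2.imwrite(f'pics/{n}0.png',cv2.resize(d['pixels'][:,:,::-1],(800,600),interpolation=cv2.INTER_CUBIC)); print(n,d['fx'],d['cx'],d['cy'],np.round(d['T'],3).tolist())
E
```

```text
{'t': np.float64(0.0), 'qpos': array([ 1.306,  0.424,  1.631, -0.   ,  1.089, -0.019]), 'qvel': array([ 0.001, -0.   , -0.001,  0.   ,  0.   ,  0.001]), 'joint_torque': array([-3.0000e-03, -5.4461e+01, -2.7366e+01,  6.4000e-02,  2.3000e-02,
       -0.0000e+00]), 'ee_pos': array([151.911, 605.63 , 195.611]), 'orientation': array([-3.850e-01, -3.118e+00,  2.000e-03]), 'ft_force': array([-0.139,  0.581,  0.039]), 'moment': array([ 0.016, -0.002,  0.006]), 'grasp_force': np.float64(0.0), 'width': np.float64(87.796)}
scene 436.0596638509421 255.32314104674924 189.75938306207863 [[0.693, -0.553, 0.463, -52.397], [-0.721, -0.523, 0.455, -572.428], [-0.01, -0.649, -0.761, 1016.995], [0.0, 0.0, 0.0, 1.0]]
top 354.71189565114054 256.34609236995254 191.72153689405508 [[-0.03, -0.983, 0.18, 317.684], [-1.0, 0.029, -0.005, -61.456], [-0.001, -0.18, -0.984, 1144.878], [0.0, 0.0, 0.0, 1.0]]
```

View pics/scene0.png

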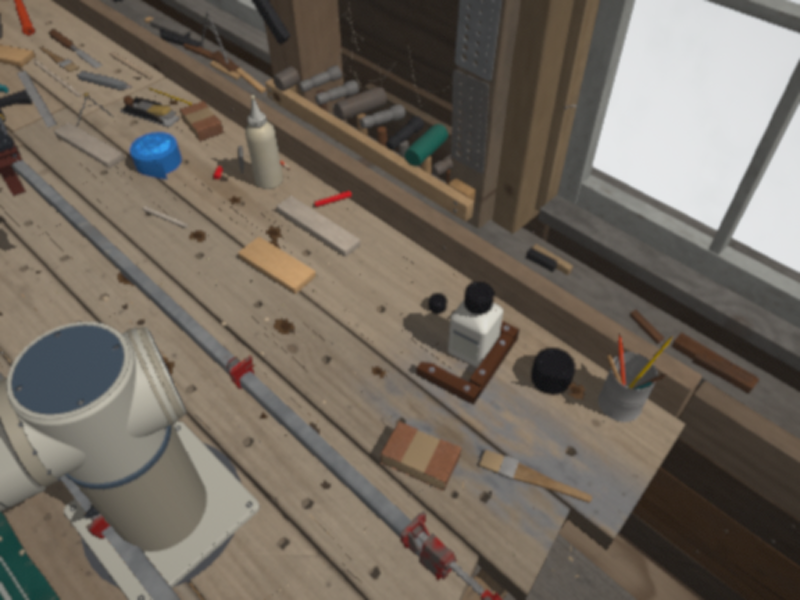

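View pics/top0.png

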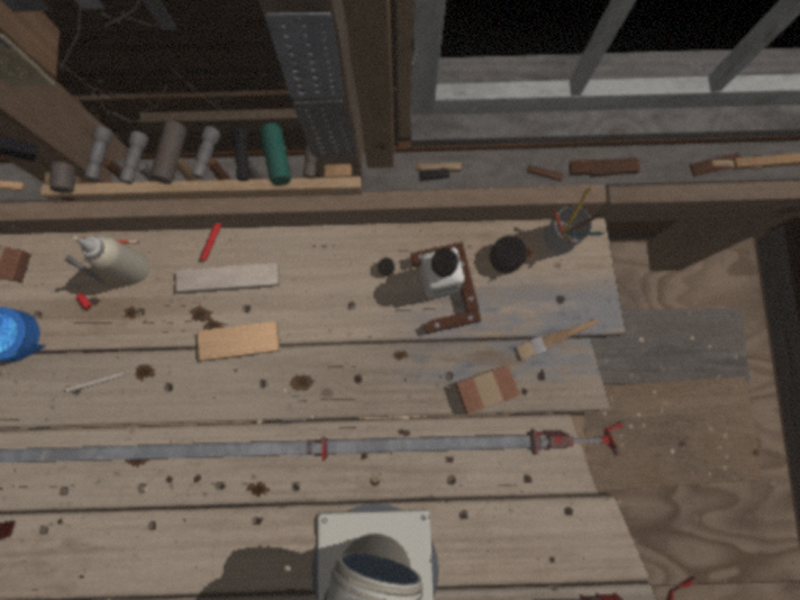

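The two views show the following, in 800x600 pixels:
- **Narrow offcut:** the grey piece, at top (227,278) and scene (318,225).
- **Wide offcut:** the orange piece, at top (238,341).
- **Bottle and cap:** the cap on the bottle is at top (440,262). The small and large spare caps are at (386,267) and (508,255).
- **Cleats:** the U around the bottle opens to the left, which is world +y.

```bash
cat > m.py <<'E'
from h import *
D={n:dict(np.load('/tmp/%s.npz'%n)) for n in('scene','top')}
s=.64
def rect(P): 
    r=cv2.minAreaRect(P[:,:2].astype(np.float32)); return np.round(r[0],1),np.round(r[1],1),round(r[2],2)
for n,boxes in dict(top=dict(narrow=(165,250,290,300),wide=(190,315,285,365),bottle=(405,230,485,340),small=(370,250,400,285)),scene=dict(narrow=(265,185,370,260),bottle=(405,270,530,410),small=(425,285,450,318))).items():
    d=D[n]; C=cloud(d)
    print(n,'bench z', [round(float(np.median(C[int(v*s)-4:int(v*s)+4,int(u*s)-4:int(u*s)+4,2])),1) for u,v in ([(330,300),(330,370)] if n=='top' else [(370,280),(230,220)])])
    for k,(a,b,c,e) in boxes.items():
        Q=C[int(b*s):int(e*s),int(a*s):int(c*s)].reshape(-1,3); I=d['pixels'][int(b*s):int(e*s),int(a*s):int(c*s)].reshape(-1,3).astype(int)
        print(k,'z hist',np.histogram(Q[:,2],bins=[-20,6,12,16,22,28,38,90,102,120,152,156,165,180])[0])
        if k in('narrow','wide'):
            m=(Q[:,2]>12)&(Q[:,2]<26); print('  top',rect(Q[m]),np.median(Q[m,2]),m.sum(),'mean',Q[m].mean(0).round(1))
        if k=='small': m=Q[:,2]>10; print('  ',rect(Q[m]),Q[m].mean(0).round(1),Q[m,2].max())
        if k=='bottle':
            m=(Q[:,2]>150); print('  cap',rect(Q[m]),np.median(Q[m,2]),cv2.minEnclosingCircle(Q[m][:,:2].astype(np.float32)))
            m=(Q[:,2]>75)&(Q[:,2]<103); print('  body',rect(Q[m]))
            m=(Q[:,2]>30)&(Q[:,2]<38)&(I.sum(1)<230); print('  tall cleats',rect(Q[m]),m.sum(),np.median(Q[m,2]))
            m=(Q[:,2]>18)&(Q[:,2]<28)&(I.sum(1)<230); print('  front cleat',rect(Q[m]),m.sum(),np.median(Q[m,2]))
E
python3 m.py
python3 - <<'E'
import numpy as np,cv2
a=[]
for n,(x,y,w,h) in dict(top=(236,140,80,80),scene=(255,165,90,100)).items():
    p=dict(np.load('/tmp/%s.npz'%n))['pixels'][y:y+h,x:x+w,::-1]; a.append(cv2.resize(p,(400,int(400*h/w)),interpolation=cv2.INTER_CUBIC)[:400])
cv2.imwrite('pics/c.png',np.hstack(a))
E
```

```text
top bench z [-0.5, 0.6]
narrow z hist [1579   48   83  732  104    0    0    0    0    0    0    0    0]
  top (array([603.1, 294.1]), array([ 84. , 209.6]), 2.32) 19.278092426830995 914 mean [584.6 294.1  19.2]
wide z hist [959  25  58 755 144   0   0   0   0   0   0   0   0]
  top (array([450.6, 268.3]), array([ 60.8, 160.8]), 5.82) 19.502360752885693 956 mean [450.1 267.5  19.5]
bottle z hist [2132   53   15   49  243  373  119   44  251   30   11  220    4]
  cap (array([459.4, -99.2]), array([ 49. , 289.2]), 65.45) 160.94903229067813 ((455.78619384765625, -106.51224517822266), 145.26596069335938)
  body (array([ 568.5, -149.6]), array([71.5, 72.1]), 10.67)
  tall cleats (array([ 559.1, -156.9]), array([143.5, 108.4]), 11.53) 265 34.811566212382104
  front cleat (array([ 541.8, -158.1]), array([157. , 115.4]), 9.81) 253 24.755369851475507
small z hist [335   4   2  14  76   6   0   0   0   0   0   0   0]
   (array([464.8, -41.6]), array([295.1,  33.2]), 1.27) [587.1 -38.9  57.3] 1144.8781061731509
scene bench z [1.4, 2.1]
narrow z hist [1987  184  125  567  263   30   47    0    0    0    0    0    0]
  top (array([598.5, 312.9]), array([248.3, 224.7]), 51.37) 20.37066820686607 943 mean [577.9 295.5  19.9]
bottle z hist [4100  200  116  181  469  567  741  111  332  116   17  216    3]
  cap (array([ 261.5, -343.8]), array([775.2,  49.3]), 32.43) 160.99622188549125 ((268.2916259765625, -354.42010498046875), 387.7738342285156)
  body (array([ 631., -137.]), array([200.1,  72.1]), 10.58)
  tall cleats (array([ 590.5, -117.1]), array([248.5, 175.4]), 11.25) 373 34.92252049022977
  front cleat (array([ 586.2, -114. ]), array([263.1, 184.2]), 10.71) 499 24.498459773481727
small z hist [201  18   9  19  68  20   0   0   0   0   0   0   0]
   (array([ 284.3, -304.3]), array([860.3,  33.3]), 40.75) [588.4 -43.1  32. ] 1016.9953933073758
```

View pics/c.png

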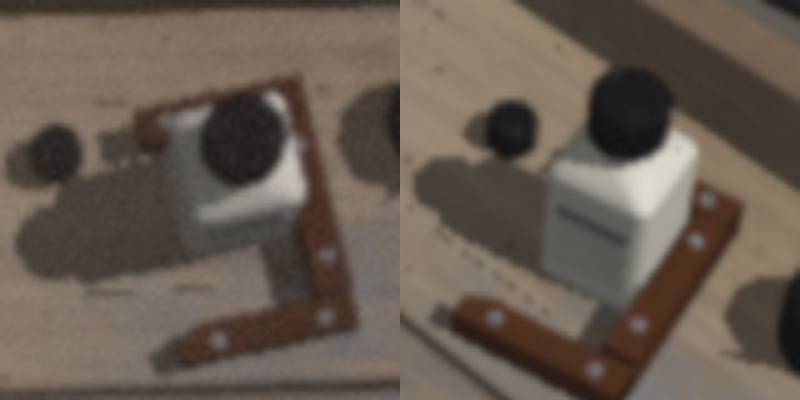

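The crop shows the U turned about 10° anticlockwise with the bottle against its back and end cleats. I'll refine the fits without the stray depth points.

```bash
cat > m2.py <<'E'
from h import *
from scipy import ndimage as nd
D={n:dict(np.load('/tmp/%s.npz'%n)) for n in('scene','top')}
def rect(P):
    r=cv2.minAreaRect(P[:,:2].astype(np.float32)); return np.round(r[0],1),np.round(r[1],1),round(r[2],2)
for n,d in D.items():
    C=cloud(d); I=d['pixels'].astype(int)
    g=nd.maximum_filter(d['depth'],3)-nd.minimum_filter(d['depth'],3)
    def sel(x0,x1,y0,y1,z0,z1,clean=1,dark=0):
        m=(C[...,0]>x0)&(C[...,0]<x1)&(C[...,1]>y0)&(C[...,1]<y1)&(C[...,2]>z0)&(C[...,2]<z1)
        if dark: m&=(I.sum(2)<230)
        l,k=nd.label(m)
        m=l==(1+np.argmax(nd.sum(m,l,range(1,k+1)))); return m,C[m]
    print(n)
    for nm,a in dict(narrow=(540,650,170,420,13,26),wide=(400,510,170,370,13,26)).items():
        m,P=sel(*a); print(nm,rect(P),P.mean(0).round(1),np.median(P[:,2]).round(1))
    m,P=sel(500,640,-220,-80,155,166); print('cap',cv2.minEnclosingCircle(P[:,:2].astype(np.float32)),P.mean(0).round(1))
    m,P=sel(500,640,-220,-80,70,100); print('body',rect(P))
    m,P=sel(440,680,-260,-50,29,39,dark=1); print('tall',rect(P),np.median(P[:,2]))
    m,P=sel(440,680,-260,-50,18,28,dark=1); print('front',rect(P),np.median(P[:,2]),P.mean(0))
    m,P=sel(560,620,-70,-10,8,40); print('small',rect(P),P[:,2].max())
    # front cleat edges in cleat dirs
    th=np.deg2rad(10.7); R=np.array([[np.cos(th),-np.sin(th)],[np.sin(th),np.cos(th)]])
    mm,P=sel(440,560,-260,-50,21,28,dark=1); q=P[:,:2]@R; print('front local',np.percentile(q,[2,98],axis=0).round(1))
    mm,P=sel(440,680,-260,-50,31,39,dark=1); q=P[:,:2]@R; print('tall local',np.percentile(q,[1,99],axis=0).round(1),len(q))
E
python3 m2.py
```

```text
scene
narrow (array([583.9, 295.2]), array([ 50.3, 214. ]), 2.63) [582.5 290.2  20.4] 20.7
wide (array([450.5, 271. ]), array([ 64.1, 164.9]), 4.37) [449.  265.8  20.5] 20.7
cap ((568.3103637695312, -148.3123016357422), 25.119651794433594) [ 566.9 -149.6  160.8]
body (array([ 554.4, -167.3]), array([47.3, 93.2]), 53.21)
tall (array([ 565.2, -196.6]), array([142.4,  29.3]), 11.25) 35.328440476431865
front (array([ 477.4, -168.9]), array([ 28.6, 116.5]), 10.61) 24.62494864662449 [ 475.31666043 -173.93399903   24.22354063]
small (array([596.1, -37.5]), array([34.9, 34.5]), 70.55) 32.13901537343702
front local [[ 424.6 -311.5]
 [ 450.8 -199.8]]
tall local [[ 449.  -312.2]
 [ 587.2 -286.9]] 322
top
narrow (array([584.2, 293.3]), array([ 46.2, 209.6]), 2.32) [583.4 293.1  19.3] 19.3
wide (array([450.6, 268.3]), array([ 60.8, 160.8]), 5.82) [450.1 267.7  19.5] 19.5
cap ((569.446044921875, -149.3816375732422), 24.98516845703125) [ 568.5 -149.6  160.7]
body (array([ 534.6, -153.4]), array([ 6.6, 65. ]), 5.22)
tall (array([ 566.8, -198.5]), array([142.6,  30.3]), 14.77) 34.926372087559
front (array([ 476.7, -169.2]), array([ 24.3, 115.3]), 11.07) 24.78725699744882 [ 475.95785169 -170.94492029   24.56546732]
small (array([596.1, -38.7]), array([32.6, 32.2]), 88.16) 29.452827244545915
front local [[ 425.5 -308.8]
 [ 447.8 -199.5]]
tall local [[ 449.7 -311.7]
 [ 589.7 -283.2]] 207
```

>>> step_arm(plan=[[1,0,0,0,0,0,1],[1,0,0,0,0,0,1],[1,0,0,0,0,0,1],[1,0,0,0,0,0,1],[1,0,0,0,0,0,1],[1,0,0,0,0,0,1],[1,0,0,0,0,0,1],[1,0,0,0,0,0,1],[1,0,0,0,0,0,1],[1,0,0,0,0,0,1],[1,0,0,0,0,0,0.69],[1,-0.61,0.93,0,0,0,0],[1,-0.61,0.93,0,0,0,0],[1,-0.61,0.93,0,0,0,0],[1,-0.61,0.93,0,0,0,0],[1,-0.61,0.93,0,0,0,0],[1,-0.61,0.93,0,0,0,0],[1,-0.61,0.93,0,0,0,0],[1,-0.61,0.93,0,0,0,0],[1,-0.61,0.93,0,0,0,0]])

```text
t: 2.6
ee_pos: [583.0, 348.3, 196.0]
orientation: [-2.174, -2.267, 0.001]
ft_force: [1.2, 0.1, 0.3]
width: 87.8
grasp_force: 0.0
```

```bash
cat > g.py <<'E'
import sys
from h import *
from scipy.spatial.transform import Rotation as R
# usage: g.py x y z phi_deg -> shift (rows of 50 mm) and turn (rows of .12) in present tool axes
x,y,z,ph=map(float,sys.argv[1:5]); o=get_obs()
A=R.from_rotvec(o['orientation']); a=np.deg2rad(ph); c,s=np.cos(a),np.sin(a)
T=R.from_matrix(np.array([[-s,c,0],[c,s,0],[0,0,-1]]).T)
print('t',o['t'],'pos',o['ee_pos'].round(1),'phi',np.rad2deg(np.arctan2(*A.as_matrix()[1::-1,1])).round(2),'w',round(float(o['width']),1),'gf',round(float(o['grasp_force']),1),'F',o['ft_force'].round(1),'j6',o['qpos'][5].round(2),'tilt',np.rad2deg(np.arccos(-A.as_matrix()[2,2])).round(2))
d=np.array([x,y,z])-o['ee_pos']
print('shift now axes',(A.inv().apply(d)/50).round(3),'target axes',(T.inv().apply(d)/50).round(3),'turn',((A.inv()*T).as_rotvec()/.12).round(3))
E
python3 g.py 581.7 348 6 2.4
```

```text
t 2.6 pos [583.  348.3 196. ] phi 2.41 w 87.8 gf 0.0 F [1.2 0.1 0.3] j6 0.48 tilt 0.04
shift now axes [-0.005 -0.023  3.799] target axes [-0.006 -0.026  3.799] turn [-0.006  0.002  0.002]
```

>>> step_arm(plan=[[1,0,-0.02,1,0,0,0],[1,0,0,1,0,0,0],[1,0,0,1,0,0,0],[1,0,0,0.6,0,0,0],[1,0,0,0.24,0,0,0],[1,0,0,0,0,0,0],[-1,0,0,0,0,0,0],[-1,0,0,0,0,0,0],[-1,0,0,0,0,0,0],[-1,0,0,0,0,0,0],[-1,0,0,0,0,0,0],[-1,0,0,0,0,0,0],[-1,0,0,0,0,0,0],[-1,0,0,0,0,0,0]])

```text
t: 4.35
ee_pos: [580.7, 349.5, 4.3]
orientation: [-2.174, -2.268, 0.0]
ft_force: [-0.5, -0.3, 0.3]
width: 11.1
grasp_force: 0.0
```

```bash
python3 g.py 581.7 348 60 2.4
```

```text
t 4.35 pos [580.7 349.5   4.3] phi 2.41 w 11.1 gf 0.0 F [-0.5 -0.3  0.3] j6 0.48 tilt 0.01
shift now axes [-0.032  0.018 -1.114] target axes [-0.032  0.018 -1.114] turn [-0.001  0.     0.002]
```

The fingers closed to 11 mm on nothing, so I'm looking before doing anything else.

```bash
python3 - <<'E'
from h import *
a=[]
for n in('scene','top'):
    d=grab(n); p=d['pixels'][:,:,::-1]; p=p[90:330,100:420] if n=='scene' else p[80:320,60:380]
    a.append(cv2.resize(p,(400,300),interpolation=cv2.INTER_CUBIC))
cv2.imwrite('pics/g1.png',np.hstack(a))
E
python3 m2.py | grep -E 'scene|top|narrow|wide'
```

```text
scene
narrow (array([583.5, 294.5]), array([ 50.5, 214.6]), 1.98) [581.2 280.1  20.3] 20.5
wide (array([450.6, 270.9]), array([ 62.9, 164.6]), 5.82) [449.2 266.2  20.6] 20.8
top
narrow (array([585.1, 272.9]), array([ 46.6, 168.8]), 2.41) [584.1 267.6  19.5] 19.5
wide (array([450.9, 268. ]), array([ 60.7, 160.4]), 5.61) [450.  267.8  19.5] 19.6
```

View pics/g1.png

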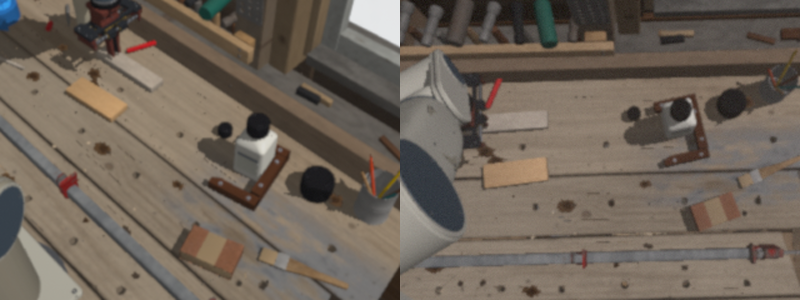

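>>> step_arm(plan=[[-1,0,0,0,0,0,0],[-1,0,0,0,0,0,0]])

```text
t: 4.7
ee_pos: [580.8, 349.6, 4.4]
orientation: [2.174, 2.268, 0.0]
ft_force: [0.4, -0.5, 0.2]
width: 0.4
grasp_force: 0.0
```

```bash
python3 - <<'E'
from h import *
a=[]
for n,(x,y) in dict(scene=(140,80),top=(85,130)).items():
    d=grab(n); p=d['pixels'][:,:,::-1]; p=p[y:y+90,x:x+120]
    a.append(cv2.resize(p,(400,300),interpolation=cv2.INTER_CUBIC))
cv2.imwrite('pics/g2.png',np.hstack(a))
E
```

```text
(no output)
```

View pics/g2.png

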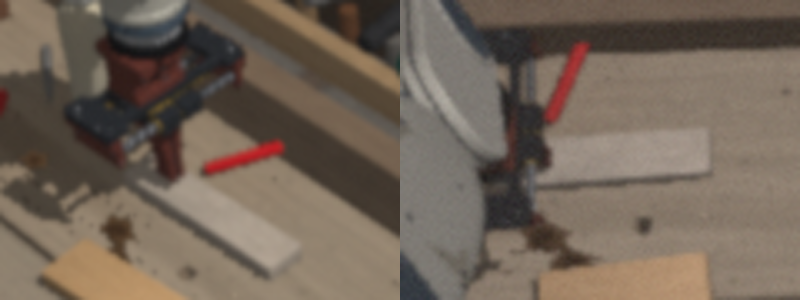

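```bash
python3 - <<'E'
from h import *
for n in('scene','top'):
    d=dict(np.load('/tmp/%s.npz'%n)); Ti=np.linalg.inv(d['T']); x0,y0=dict(scene=(140,80),top=(85,130))[n]
    for nm,p in dict(tcp=(580.8,349.6,4.4),grasp=(580.8,349.6,23),c1=(603,398,19),c2=(558,398,19),c3=(566,190,19)).items():
        q=Ti@np.array([*p,1]); u=d['fx']*q[0]/q[2]+d['cx'];v=d['fy']*q[1]/q[2]+d['cy']; print(n,nm,'crop',round((u-x0)*3.33),round((v-y0)*3.33), 'pix',round(u),round(v))
    C=cloud(d); m=(abs(C[...,0]-581)<45)&(abs(C[...,1]-345)<60)&(C[...,2]>-5)&(C[...,2]<120)
    P=C[m]
    for a,b in((10,15),(15,25),(25,30),(30,40),(40,60),(60,80),(80,120)):
        q=P[(P[:,2]>=a)&(P[:,2]<b)]; 
        if len(q): print(a,b,len(q),q.min(0).round(),q.max(0).round())
E
```

```text
scene tcp crop 173 194 pix 192 138
scene grasp crop 171 180 pix 191 134
scene c1 crop 157 151 pix 187 125
scene c2 crop 123 172 pix 177 132
scene c3 crop 268 269 pix 221 161
10 15 24 [556. 288.  10.] [625. 398.  14.]
15 25 274 [555. 285.  15.] [623. 401.  25.]
25 30 11 [564. 286.  25.] [596. 394.  27.]
30 40 13 [572. 337.  31.] [592. 359.  40.]
40 60 38 [571. 335.  40.] [591. 363.  60.]
60 80 41 [568. 334.  61.] [594. 360.  79.]
80 120 53 [554. 317.  80.] [601. 356. 120.]
top tcp crop 147 164 pix 129 179
top grasp crop 141 159 pix 127 178
top c1 crop 94 140 pix 113 172
top c2 crop 92 185 pix 112 185
top c3 crop 306 170 pix 177 181
10 15 10 [558. 305.  11.] [598. 396.  15.]
15 25 281 [558. 286.  15.] [626. 397.  25.]
25 30 3 [569. 308.  26.] [602. 339.  29.]
30 40 5 [573. 335.  36.] [590. 336.  38.]
40 60 14 [572. 335.  40.] [589. 343.  55.]
80 120 2 [555. 316. 119.] [598. 333. 119.]
```

```bash
python3 - <<'E'
from h import *
from scipy import ndimage as nd
d=dict(np.load('/tmp/scene.npz')); C=cloud(d)
m=(C[...,2]>12)&(C[...,2]<27)&(C[...,0]<800)
l,k=nd.label(m)
for i in range(1,k+1):
    q=l==i
    if q.sum()>60:
        v,u=np.argwhere(q).mean(0); r=cv2.minAreaRect(C[q][:,:2].astype(np.float32)); print('px800',round(u*1.5625),round(v*1.5625),q.sum(),np.round(r[0]),np.round(r[1]),round(r[2]),'z',np.median(C[q][:,2]).round(1),'rgb',d['pixels'][q].mean(0).round())
cv2.imwrite('pics/slat.png',cv2.resize(d['pixels'][20:170,0:200,::-1],(800,600),interpolation=cv2.INTER_CUBIC))
E
```

```text
px800 173 74 240 [ 702. 1047.] [  9. 721.] 0 z 19.0 rgb [62. 53. 45.]
px800 130 64 89 [ 655. 1151.] [ 17. 187.] 2 z 16.7 rgb [134. 118.  99.]
px800 107 79 119 [ 566. 1118.] [ 29. 129.] 17 z 20.1 rgb [99. 97. 94.]
px800 141 113 72 [545. 918.] [ 12. 122.] 18 z 19.0 rgb [39. 37. 36.]
px800 210 131 61 [619. 726.] [20. 67.] 71 z 19.7 rgb [93. 67. 52.]
px800 101 150 263 [395. 870.] [ 48. 141.] 7 z 20.9 rgb [140. 129. 116.]
px800 161 167 107 [465. 698.] [ 61. 105.] 76 z 19.0 rgb [ 33.  70. 109.]
px800 385 217 395 [669. 195.] [ 84. 469.] 2 z 18.6 rgb [84. 56. 48.]
px800 320 226 626 [583. 295.] [ 50. 212.] 4 z 20.6 rgb [149. 137. 123.]
px800 277 263 780 [450. 269.] [ 64. 164.] 5 z 20.7 rgb [176. 140. 100.]
px800 140 287 137 [222. 421.] [270.   4.] 90 z 18.8 rgb [73. 72. 70.]
px800 541 315 303 [ 703. -193.] [305.   8.] 90 z 20.1 rgb [65. 56. 47.]
px800 437 301 94 [596. -36.] [36. 34.] 36 z 24.2 rgb [43. 40. 38.]
px800 203 347 96 [221. 202.] [  4. 164.] 0 z 20.0 rgb [78. 75. 73.]
px800 463 354 74 [ 536. -155.] [ 6. 67.] 11 z 19.5 rgb [92. 91. 86.]
px800 449 380 341 [ 482. -167.] [ 40. 117.] 12 z 24.1 rgb [71. 48. 36.]
px800 547 384 87 [ 591. -297.] [29. 68.] 16 z 18.8 rgb [22. 21. 22.]
px800 667 398 75 [ 704. -463.] [13. 55.] 9 z 19.2 rgb [70. 59. 49.]
px800 617 410 89 [ 630. -412.] [30. 71.] 10 z 20.6 rgb [85. 84. 82.]
px800 740 448 324 [ 702. -595.] [  7. 200.] 0 z 19.5 rgb [59. 51. 43.]
px800 339 477 260 [ 221. -155.] [287.   4.] 90 z 19.5 rgb [74. 72. 71.]
px800 204 512 1988 [26. -7.] [167. 206.] 0 z 14.2 rgb [161. 157. 145.]
px800 427 478 64 [ 315. -265.] [ 6. 62.] 22 z 19.8 rgb [93. 79. 61.]
px800 106 554 691 [-96.   1.] [216.  24.] 90 z 14.2 rgb [144. 141. 130.]
px800 426 561 87 [ 219. -349.] [13. 77.] 9 z 19.8 rgb [66. 46. 44.]
```

View pics/slat.png

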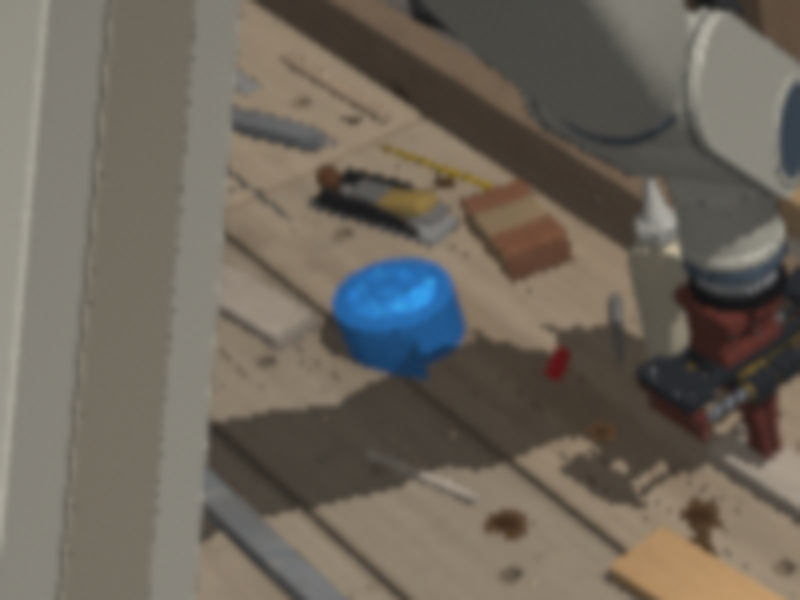

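The shut fingers sit inside the drawn wood with no force at all. I'll press gently on its middle from above to see whether it is solid.

>>> step_arm(plan=[[-1,0,0,-0.8,0,0,0],[-1,-0.8,0.04,0,0,0,0],[-1,0,0,0.4,0,0,0],[-1,0,0,0.1,0,0,0],[-1,0,0,0.1,0,0,0],[-1,0,0,0,0,0,0]])

```text
t: 5.55
ee_pos: [584.0, 310.2, 13.6]
orientation: [-2.173, -2.268, 0.002]
ft_force: [0.5, 0.1, 0.5]
width: 0.1
grasp_force: 0.0
```

```bash
python3 g.py 583 295 10 2.4; python3 - <<'E'
from h import *
from scipy import ndimage as nd
d=grab('scene'); C=cloud(d)
m=(C[...,2]>13)&(C[...,2]<27)&(C[...,0]<480)&(C[...,0]>330)&(C[...,1]>700)
l,k=nd.label(m); q=l==1+np.argmax(nd.sum(m,l,range(1,k+1)))
vu=np.argwhere(q); print(cv2.minAreaRect(C[q][:,:2].astype(np.float32)),vu.min(0),vu.max(0),C[q].mean(0),C[q].min(0),C[q].max(0))
E
```

```text
t 5.55 pos [584.  310.2  13.6] phi 2.46 w 0.1 gf 0.0 F [0.5 0.1 0.5] j6 0.43 tilt 0.06
shift now axes [-0.303 -0.032  0.072] target axes [-0.303 -0.032  0.072] turn [-0.008  0.003  0.009]
((398.65985107421875, 855.0146484375), (48.91863250732422, 109.9031753540039), 5.586041450500488) [87 59] [105  78] [400.28465156 844.2232701   20.48075932] [374.08673382 798.37589569  13.0206334 ] [425.54671013 911.072791    26.59062543]
```

The tips reach z 13.6, below its 19 mm top, with no force. That means this grey slat has no substance, or its true place differs. A second slat of the same colour lies far left, so I'll measure it in the first picture.

```bash
python3 - <<'E'
from h import *
d=dict(np.load('/tmp/scene.npz'))
im=cv2.imread('pics/scene0.png')
im5=cv2.resize(im,(512,384),interpolation=cv2.INTER_AREA)
crop=im[0:270,0:400]; cv2.imwrite('pics/s0c.png',cv2.resize(crop,(800,540),interpolation=cv2.INTER_CUBIC))
for u,v in((76,124),(56,134),(103,165),(124,154)): print((u,v),ray(d,u*.64-.18,v*.64-.18,19).round(0))
E
```

```text
(76, 124) [409. 995.  19.]
(56, 134) [355. 994.  19.]
(103, 165) [371. 803.  19.]
(124, 154) [427. 803.  19.]
```

View pics/s0c.png

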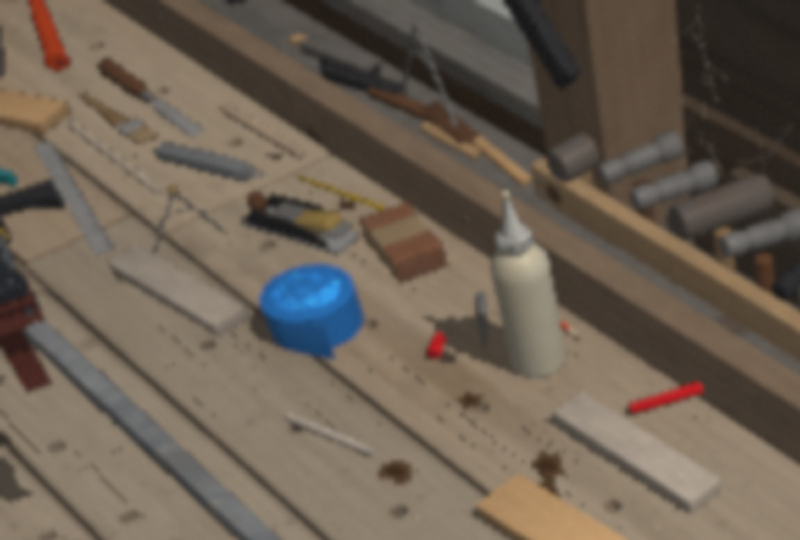

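>>> step_arm(plan=[[-1,0,0,0.2,0,0,0],[-1,0,0,0.06,0,0,0],[-1,0,0,0.06,0,0,0],[-1,0,0,0,0,0,0]])

```text
t: 6.1
ee_pos: [584.3, 309.6, -1.9]
orientation: [-2.174, -2.268, 0.001]
ft_force: [0.7, -0.1, 0.3]
width: 0.5
grasp_force: 0.0
```

The tips feel no bench at z -1.9 either. Perhaps the true tips sit higher than the reported TCP, so I'll lift and measure the tip height with the cameras.

>>> step_arm(plan=[[-1,0,0,-1,0,0,0],[-1,0,0,-1,0,0,0],[-1,0,0,0,0,0,0]])

```text
t: 6.48
ee_pos: [587.5, 311.2, 103.2]
orientation: [2.172, 2.266, 0.013]
ft_force: [0.3, -0.7, 0.5]
width: 0.3
grasp_force: 0.0
```

```bash
python3 - <<'E'
from h import *
o=get_obs(); print(o['ee_pos'])
a=[]
for n in('scene','top'):
    d=grab(n); C=cloud(d); Ti=np.linalg.inv(d['T']); q=Ti@np.array([*o['ee_pos'],1]); u=d['fx']*q[0]/q[2]+d['cx'];v=d['fy']*q[1]/q[2]+d['cy']
    print(n,'tcp px',u,v)
    x,y=int(u)-60,int(v)-60; a.append(cv2.resize(d['pixels'][y:y+120,x:x+120,::-1],(400,400),interpolation=cv2.INTER_CUBIC)); cv2.circle(a[-1],(int((u-x)*3.33),int((v-y)*3.33)),3,(0,255,0),-1)
    m=(abs(C[...,0]-584)<40)&(abs(C[...,1]-310)<40)&(C[...,2]>30)&(C[...,2]<190); P=C[m]
    for b in range(30,190,8):
        s=P[(P[:,2]>=b)&(P[:,2]<b+8)]
        if len(s): print(b,len(s),np.median(s,0).round(),s.min(0).round(),s.max(0).round())
cv2.imwrite('pics/tip.png',np.hstack(a))
E
```

```text
[587.4800892  311.17909286 103.22773413]
scene tcp px 197.6292743347787 120.01569357269574
126 6 [592. 305. 133.] [580. 302. 128.] [600. 310. 134.]
134 15 [580. 305. 139.] [577. 298. 135.] [592. 323. 141.]
142 18 [583. 302. 145.] [577. 298. 142.] [596. 321. 150.]
150 18 [581. 304. 152.] [577. 298. 150.] [596. 320. 158.]
158 17 [584. 301. 162.] [576. 298. 158.] [597. 322. 164.]
166 22 [580. 302. 169.] [575. 298. 167.] [597. 320. 174.]
174 21 [583. 302. 179.] [574. 298. 174.] [600. 321. 181.]
182 23 [584. 301. 187.] [573. 297. 182.] [601. 316. 190.]
top tcp px 130.55199574999304 169.54270100446485
126 6 [586. 297. 132.] [578. 296. 129.] [594. 300. 133.]
134 8 [579. 297. 139.] [577. 297. 135.] [595. 306. 141.]
142 6 [590. 298. 147.] [581. 296. 142.] [596. 299. 148.]
150 2 [580. 296. 151.] [577. 296. 150.] [583. 296. 151.]
```

View pics/tip.png

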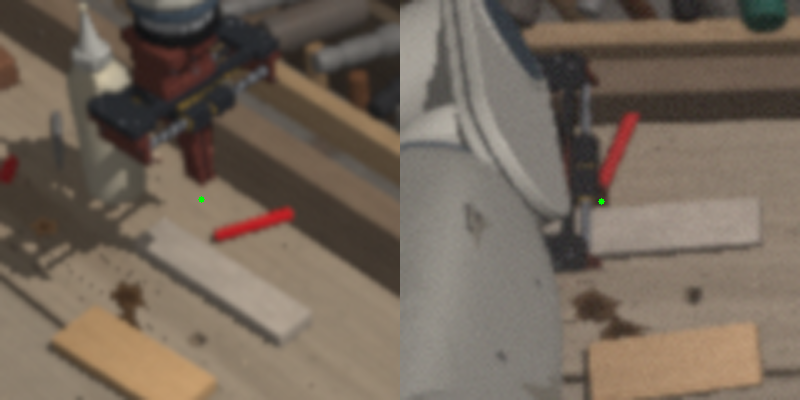

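The pictures show the visible fingertips at about z 127 while the TCP reports 103, so the real tips are about 23 mm above the reported TCP. The wood was simply never reached. I'll go back over the grip point and descend further with the force in view.

```bash
python3 g.py 581.8 348.5 -16 2.4
```

```text
t 6.575 pos [584.6 309.7  98.9] phi 2.41 w 0.6 gf 0.0 F [0.2 0.4 0.5] j6 0.43 tilt 0.06
shift now axes [ 0.776 -0.025  2.299] target axes [ 0.777 -0.023  2.298] turn [ 0.008 -0.004  0.002]
```

>>> step_arm(plan=[[1,0.78,-0.02,0,0,0,0],[1,0,0,0,0,0,0],[1,0,0,0.4,0,0,0],[1,0,0,0,0,0,0],[1,0,0,0,0,0,0],[1,0,0,0,0,0,0],[1,0,0,1,0,0,0],[1,0,0,0.7,0,0,0],[1,0,0,0.2,0,0,0],[1,0,0,0,0,0,0]])

```text
t: 7.82
ee_pos: [578.4, 347.7, -15.4]
orientation: [-2.173, -2.265, 0.01]
ft_force: [-15.9, -3.3, 15.9]
width: 87.4
grasp_force: 12.6
```

>>> step_arm(plan=[[1,0,0,0.05,0,0,0],[1,0,0,0.05,0,0,0],[1,0,0,0,0,0,0]])

```text
t: 8.2
ee_pos: [578.7, 348.2, -16.7]
orientation: [-2.173, -2.265, 0.008]
ft_force: [-25.7, -8.0, 41.5]
width: 87.4
grasp_force: 23.6
```

Force shows on the +x finger, which is landing on the red pencil beside the wood. I'll lift and measure the pencil.

>>> step_arm(plan=[[1,0,0,-0.6,0,0,0],[1,0,0,-0.6,0,0,0],[1,0,0,0,0,0,0]])

```text
t: 8.57
ee_pos: [584.1, 349.8, 41.9]
orientation: [2.173, 2.266, 0.009]
ft_force: [0.3, 0.4, 0.1]
width: 87.7
grasp_force: 0.0
```

```bash
python3 - <<'E'
from h import *
grab('scene');grab('top')
for n in('scene','top'):
    d=dict(np.load('/tmp/%s.npz'%n)); C=cloud(d); I=d['pixels'].astype(int)
    m=(I[...,0]>110)&(I[...,1]<60)&(I[...,2]<60)&(abs(C[...,0]-630)<70)&(abs(C[...,1]-340)<100)&(C[...,2]<35)
    P=C[m]; 
    if len(P): print(n,len(P),cv2.minAreaRect(P[:,:2].astype(np.float32)),P.min(0).round(),P.max(0).round(),P[P[:,0].argmin()].round())
E
python3 m2.py | grep -E 'scene|top|narrow'; python3 g.py 582.5 324 -16 2.4
```

```text
scene 72 ((662.371337890625, 332.2986755371094), (16.72740936279297, 81.64530944824219), 71.41568756103516) [624. 312.   7.] [700. 350.  22.] [624. 345.  12.]
top 77 ((662.333251953125, 333.33538818359375), (11.409514427185059, 79.49589538574219), 69.28373718261719) [626. 315.   1.] [698. 350.  18.] [626. 345.  15.]
scene
narrow (array([584., 295.]), array([ 50.8, 215. ]), 2.16) [582.2 288.9  20.3] 20.6
top
narrow (array([584.2, 279.1]), array([ 46.1, 181.2]), 2.21) [584.1 277.8  19.3] 19.3
t 8.675 pos [582.  348.6  38.6] phi 2.41 w 87.8 gf 0.0 F [-0.3  0.2  0.1] j6 0.48 tilt 0.04
shift now axes [-0.492 -0.01   1.093] target axes [-0.491 -0.01   1.093] turn [ 0.005 -0.003  0.002]
```

>>> step_arm(plan=[[0.41,-0.49,0.01,0,0,0,0],[0.41,0,0,0,0,0,0],[0.41,0,0,0,0,0,0],[0.41,0,0,0.6,0,0,0],[0.41,0,0,0.4,0,0,0],[0.41,0,0,0.15,0,0,0],[0.41,0,0,0,0,0,0]])

```text
t: 9.55
ee_pos: [583.0, 324.1, -19.7]
orientation: [-2.174, -2.268, 0.002]
ft_force: [-0.7, 0.6, 0.5]
width: 61.9
grasp_force: 0.0
```

>>> step_arm(plan=[[0.41,0,0,0.06,0,0,0],[0.41,0,0,0,0,0,0]])

```text
t: 9.8
ee_pos: [583.7, 324.3, -21.6]
orientation: [2.174, 2.268, 0.001]
ft_force: [0.6, 0.4, 0.4]
width: 62.2
grasp_force: 0.0
```

>>> step_arm(plan=[[-1,0,0,0,0,0,0],[-1,0,0,0,0,0,0],[-1,0,0,0,0,0,0],[-1,0,0,0,0,0,0],[-1,0,0,0,0,0,0]])

```text
t: 10.42
ee_pos: [583.5, 324.2, -21.8]
orientation: [2.174, 2.268, 0.0]
ft_force: [-1.9, -0.9, 4.7]
width: 44.7
grasp_force: 30.0
```

>>> step_arm(plan=[[-1,0,0,-0.6,0,0,0],[-1,0,0,-0.6,0,0,0],[-1,-0.93,-0.41,0,0,0,0],[-1,-0.93,-0.41,0,0,0,0],[-1,-0.93,-0.41,0,0,0,0],[-1,-0.93,-0.41,0,0,0,0],[-1,-0.93,-0.41,0,0,0,0],[-1,-0.93,-0.41,0,0,0,0],[-1,0,0,0,0,0,-0.61],[-1,0,0,0,0,0,-0.61],[-1,0,0,0,0,0,0],[-1,0,0,0,0,0,0]])

```text
t: 11.92
ee_pos: [472.2, 40.3, 37.8]
orientation: [-2.004, -2.42, 0.0]
ft_force: [-0.4, 0.0, -1.2]
width: 45.1
grasp_force: 30.0
```

```bash
python3 g.py 473 38.4 0 10.8; python3 - <<'E'
from h import *
from scipy import ndimage as nd
for n in('scene','top'):
    d=grab(n); C=cloud(d); I=d['pixels'].astype(int)
    m=(abs(C[...,0]-480)<90)&(C[...,1]>-130)&(C[...,1]<140)&(C[...,2]>55)&(C[...,2]<95)&(I.min(2)>85)
    l,k=nd.label(m); m=l==1+np.argmax(nd.sum(m,l,range(1,k+1))); P=C[m]; r=cv2.minAreaRect(P[:,:2].astype(np.float32)); print(n,m.sum(),np.round(r[0],1),np.round(r[1],1),round(r[2],2),np.median(P[:,2]),P[P[:,1].argmin()].round())
    # front cleat & bottle again
    m=(C[...,0]>440)&(C[...,0]<560)&(C[...,1]>-260)&(C[...,1]<-50)&(C[...,2]>21)&(C[...,2]<28)&(I.sum(2)<230)
    r=cv2.minAreaRect(C[m][:,:2].astype(np.float32)); print(' front',r)
E
```

```text
t 11.925 pos [472.2  40.3  37.8] phi 10.74 w 45.1 gf 30.0 F [-0.4  0.  -1.2] j6 -0.13 tilt 0.01
shift now axes [-0.04   0.009  0.755] target axes [-0.04   0.009  0.755] turn [-0.001  0.    -0.009]
scene 700 [484.3 -23.2] [ 50. 139.] 11.58 80.09783526082595 [477. -95.  76.]
 front ((482.3591613769531, -182.01437377929688), (66.50825500488281, 137.07308959960938), 40.213809967041016)
top 425 [488.7 -48.6] [45.7 88.2] 10.46 79.17090461406497 [480. -95.  79.]
 front ((505.1866455078125, -169.55662536621094), (112.27741241455078, 103.53520202636719), 87.97132110595703)
```

>>> step_arm(plan=[[-1,0,0.01,0.6,0,0,0],[-1,0,0,0.4,0,0,0],[-1,0,0,0.16,0,0,0],[-1,0,0,0,0,0,0],[-1,-0.3,0,0,0,0,0],[-1,-0.2,0,0,0,0,0],[-1,-0.2,0,0,0,0,0],[-1,-0.2,0,0,0,0,0],[-1,0,0,0,0,0,0]])

```text
t: 13.15
ee_pos: [481.4, -4.7, -20.0]
orientation: [2.004, 2.419, 0.0]
ft_force: [-0.1, 0.0, -2.0]
width: 44.5
grasp_force: 30.0
```

```bash
python3 g.py 492.2 -63.1 -21 10.8
```

```text
t 13.15 pos [481.4  -4.7 -20. ] phi 10.73 w 44.5 gf 30.0 F [-0.1  0.  -2. ] j6 -0.22 tilt 0.02
shift now axes [-1.187 -0.004  0.019] target axes [-1.187 -0.006  0.019] turn [ 0.002  0.001 -0.011]
```

Free so far, with the leading end past the bottle's front corner. I'll continue to the stop, watching the force.

>>> step_arm(plan=[[-1,-0.2,0,0,0,0,0],[-1,-0.2,0,0,0,0,0],[-1,-0.2,0,0,0,0,0],[-1,-0.2,0,0,0,0,0],[-1,-0.1,0,0,0,0,0],[-1,-0.1,0,0,0,0,0],[-1,0,0,0,0,0,0]])

```text
t: 14.02
ee_pos: [490.6, -53.3, -20.1]
orientation: [2.003, 2.42, 0.0]
ft_force: [0.1, 0.3, -1.4]
width: 45.3
grasp_force: 30.0
```

>>> step_arm(plan=[[-1,-0.06,0,0,0,0,0],[-1,-0.06,0,0,0,0,0],[-1,0,0,0,0,0,0]])

```text
t: 14.4
ee_pos: [491.7, -59.0, -20.1]
orientation: [2.003, 2.421, 0.0]
ft_force: [-0.3, -0.2, -1.6]
width: 45.1
grasp_force: 30.0
```

```bash
python3 g.py 492.2 -63.1 -21 10.8
```

```text
t 14.4 pos [491.7 -59.  -20.1] phi 10.8 w 45.1 gf 30.0 F [-0.3 -0.2 -1.6] j6 -0.33 tilt 0.01
shift now axes [-0.082 -0.006  0.018] target axes [-0.082 -0.006  0.018] turn [ 0.001  0.    -0.   ]
```

>>> step_arm(plan=[[-1,-0.05,0,0,0,0,0],[-1,-0.05,0,0,0,0,0],[-1,0,0,0,0,0,0]])

```text
t: 14.78
ee_pos: [492.7, -64.0, -20.1]
orientation: [2.003, 2.42, 0.0]
ft_force: [0.9, -0.8, -1.4]
width: 44.9
grasp_force: 30.0
```

>>> step_arm(plan=[[-1,-0.05,0,0,0,0,0],[-1,0,0,0,0,0,0]])

```text
t: 15.02
ee_pos: [492.1, -64.8, -20.3]
orientation: [-2.0, -2.419, -0.0]
ft_force: [-0.7, 11.9, 0.9]
width: 44.6
grasp_force: 30.0
```

It stopped against the end cleat with 12 N. Now I'll release, lift clear and move over the cap.

>>> step_arm(plan=[[-1,0.03,0,0.03,0,0,0],[0.41,0,0,0,0,0,0],[0.41,0,0,0,0,0,0],[0.41,0,0,0,0,0,0],[0.41,0,0,-1,0,0,0],[0.7,0,0,-1,0,0,0],[1,0,0,-1,0,0,0],[1,0,0,-1,0,0,0],[1,0,0,0,0,0,0],[1,0,0,0,0,0,0]])

```text
t: 16.27
ee_pos: [492.2, -64.8, 177.9]
orientation: [-2.002, -2.42, 0.0]
ft_force: [-0.4, 0.3, -0.6]
width: 87.4
grasp_force: 0.0
```

```bash
python3 - <<'E'
from h import *
from scipy import ndimage as nd
th=np.deg2rad(10.8);c,s=np.cos(th),np.sin(th); O=np.array([569,-149])
for n in('scene','top'):
    d=grab(n); C=cloud(d); I=d['pixels'].astype(int); X=C[...,:2]-O; L=np.stack([X[...,0]*c+X[...,1]*s,-X[...,0]*s+X[...,1]*c],-1)
    m=(abs(L[...,0]+60)<45)&(L[...,1]>-30)&(L[...,1]<220)&(C[...,2]>14)&(C[...,2]<24)&(I.min(2)>70)
    l,k=nd.label(m); m=l==1+np.argmax(nd.sum(m,l,range(1,k+1))); r=cv2.minAreaRect(L[m].astype(np.float32)); print(n,'narrow local',np.round(r[0],1),np.round(r[1],1),round(r[2],2),'y max',np.percentile(L[m][:,1],[1,99]).round(1),'z',np.median(C[m][:,2]))
    m=(abs(X).max(-1)<45)&(C[...,2]>156)&(C[...,2]<166); print('cap',cv2.minEnclosingCircle(C[m][:,:2].astype(np.float32)),m.sum())
E
python3 g.py 568.9 -149 180 10.8
```

```text
scene narrow local [-58.4  72.8] [ 53.1 204.8] 1.01 y max [-27.8 170.8] z 20.431548805000716
cap ((566.9854736328125, -148.68775939941406), 25.51380729675293) 224
top narrow local [-60.1 -21.6] [19.7 48.7] 77.32 y max [-29.5  -7.3] z 19.67053138359688
cap ((565.6832275390625, -169.09559631347656), 13.020751953125) 20
t 16.375 pos [491.6 -64.7 176.8] phi 10.8 w 87.9 gf 0.0 F [ 0.4 -0.   0.2] j6 -0.34 tilt 0.17
shift now axes [-1.946  1.203 -0.068] target axes [-1.946  1.203 -0.063] turn [-0.023 -0.008 -0.   ]
```

>>> step_arm(plan=[[1,-0.65,0.4,0,0,0,0],[1,-0.65,0.4,0,0,0,0],[1,-0.65,0.4,0,0,0,0],[1,0,0,0,0,0,0],[1,0,0,0,0,0,0],[1,0,0,0.6,0,0,0],[1,0,0,0.6,0,0,0],[1,0,0,0.25,0,0,0],[1,0,0,0,0,0,0],[1,0,0,0,0,0,0]])

```text
t: 17.62
ee_pos: [570.6, -149.3, 106.9]
orientation: [2.001, 2.42, 0.001]
ft_force: [0.4, 1.4, 0.2]
width: 87.6
grasp_force: 0.0
```

```bash
python3 g.py 568.5 -148.8 102 10.8; python3 - <<'E'
from h import *
d=grab('scene'); p=d['pixels'][150:270,240:400,::-1]; cv2.imwrite('pics/cap.png',cv2.resize(p,(640,480),interpolation=cv2.INTER_CUBIC))
C=cloud(d);I=d['pixels'].astype(int)
m=(abs(C[...,0]-569)<70)&(abs(C[...,1]+149)<40)&(C[...,2]>100)&(C[...,2]<200)&(I[...,0]>I[...,2]*1.5)&(I[...,0]<150)
P=C[m]; print(m.sum(),np.percentile(P[:,2],[0,2,5,20,50]).round(),P.min(0).round(),P.max(0).round())
E
```

```text
t 17.625 pos [ 570.6 -149.3  106.9] phi 10.82 w 87.6 gf 0.0 F [0.4 1.4 0.2] j6 -0.46 tilt 0.08
shift now axes [ 0.017 -0.039  0.097] target axes [ 0.017 -0.039  0.097] turn [0.01  0.005 0.003]
87 [133. 136. 142. 148. 159.] [ 515. -171.  133.] [ 623. -149.  184.]
```

View pics/cap.png

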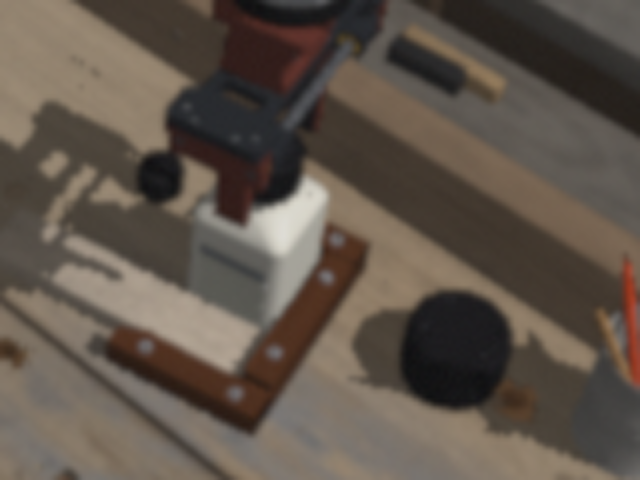

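The offcut is home in its gap, and the fingers are either side of the cap with tips at about z 133. I'll centre, lower 4 mm and close.

>>> step_arm(plan=[[1,0.02,-0.04,0.08,0,0,0],[-1,0,0,0,0,0,0],[-1,0,0,0,0,0,0],[-1,0,0,0,0,0,0],[-1,0,0,0,0,0,0],[-1,0,0,0,0,0,0],[-1,0,0,0,0,0,0]])

```text
t: 18.55
ee_pos: [568.5, -148.8, 102.1]
orientation: [2.002, 2.42, 0.001]
ft_force: [2.3, 0.2, 0.4]
width: 49.5
grasp_force: 30.0
```

```bash
python3 g.py 568.5 -148.8 98 10.8
```

```text
t 18.55 pos [ 568.5 -148.8  102.1] phi 10.81 w 49.5 gf 30.0 F [2.3 0.2 0.4] j6 -0.47 tilt 0.07
shift now axes [-0.001  0.     0.083] target axes [-0.001  0.     0.083] turn [0.01  0.003 0.001]
```

Gripped, with 49.5 mm between the fingers. Pressing about 5 mm.

>>> step_arm(plan=[[-1,0,0,0.05,0,0,0],[-1,0,0,0.05,0,0,0],[-1,0,0,0,0,0,0]])

```text
t: 18.92
ee_pos: [569.5, -148.7, 98.2]
orientation: [2.001, 2.419, 0.003]
ft_force: [2.3, 2.2, 9.7]
width: 49.5
grasp_force: 30.0
```

>>> step_arm(plan=[[-1,0,0,0.04,0,0,0],[-1,0,0,0,0,0,0]])

```text
t: 19.18
ee_pos: [569.8, -148.7, 96.6]
orientation: [2.0, 2.418, 0.003]
ft_force: [1.7, 3.4, 12.6]
width: 50.2
grasp_force: 30.0
```

>>> step_arm(plan=[[-1,0,0,0,0,0,-0.7],[-1,0,0,0,0,0,-0.7],[-1,0,0,0,0,0,-0.7],[-1,0,0,0,0,0,-0.7],[-1,0,0,0,0,0,-0.7],[-1,0,0,0,0,0,-0.7],[-1,0,0,0,0,0,0]])

```text
t: 20.05
ee_pos: [569.2, -149.2, 96.6]
orientation: [1.333, 2.842, 0.0]
ft_force: [0.4, 0.0, 11.8]
width: 49.8
grasp_force: 30.0
```

```bash
python3 g.py 568.5 -148.8 98 70; python3 -c "
from h import *
print(get_obs()['moment'])"
```

```text
t 20.05 pos [ 569.2 -149.2   96.6] phi 39.75 w 49.8 gf 30.0 F [ 0.4  0.  11.8] j6 -0.97 tilt 0.18
shift now axes [ 0.015 -0.006 -0.028] target axes [ 0.016  0.002 -0.028] turn [ 0.007  0.025 -4.4  ]
[-0.03106857 -0.02685282  0.04476852]
```

>>> step_arm(plan=[[-1,0,0,0,0,0,-0.7],[-1,0,0,0,0,0,-0.7],[-1,0,0,0,0,0,-0.7],[-1,0,0,0,0,0,-0.7],[-1,0,0,0,0,0,-0.7],[-1,0,0,0,0,0,-0.7],[-1,0,0,0,0,0,-0.6],[-1,0,0,0,0,0,0]])

```text
t: 21.05
ee_pos: [569.1, -149.2, 96.6]
orientation: [0.471, 3.103, -0.001]
ft_force: [0.3, 1.1, 12.2]
width: 49.9
grasp_force: 30.0
```

```bash
python3 g.py 568.5 -148.8 98 70; python3 -c "
from h import *
print(get_obs()['moment'])"
```

```text
t 21.05 pos [ 569.1 -149.2   96.6] phi 72.74 w 49.9 gf 30.0 F [ 0.3  1.1 12.2] j6 -1.55 tilt 0.17
shift now axes [ 0.014  0.005 -0.029] target axes [ 0.014  0.004 -0.029] turn [-0.001  0.024  0.398]
[-0.00658938  0.02314315  0.13200382]
```

Turned 62° under press. I'll lift carefully and watch for pull.

>>> step_arm(plan=[[-1,0,0,-0.06,0,0,0],[-1,0,0,-0.06,0,0,0],[-1,0,0,-0.06,0,0,0],[-1,0,0,0,0,0,0]])

```text
t: 21.55
ee_pos: [568.1, -148.8, 104.1]
orientation: [0.473, 3.105, -0.0]
ft_force: [2.8, 0.4, 2.8]
width: 49.8
grasp_force: 30.0
```

>>> step_arm(plan=[[-1,0,0,-0.1,0,0,0],[-1,0,0,-0.1,0,0,0],[-1,0,0,0,0,0,0]])

```text
t: 21.92
ee_pos: [567.9, -148.6, 114.1]
orientation: [0.473, 3.106, 0.0]
ft_force: [2.2, 0.9, 0.6]
width: 49.4
grasp_force: 30.0
```

Free, with no pull. Up to 5 cm above the neck.

>>> step_arm(plan=[[-1,0,0,-0.3,0,0,0],[-1,0,0,-0.3,0,0,0],[-1,0,0,-0.3,0,0,0],[-1,0,0,-0.3,0,0,0],[-1,0,0,0,0,0,0],[-1,0,0,0,0,0,0],[-1,0,0,0,0,0,0],[-1,0,0,0,0,0,0]])

```text
t: 22.92
ee_pos: [567.5, -148.6, 173.3]
orientation: [-0.473, -3.105, -0.0]
ft_force: [-0.9, -0.7, -0.5]
width: 49.9
grasp_force: 30.0
```

```bash
python3 g.py 568.5 -148.8 174 72.7; python3 - <<'E'
from h import *
d=grab('scene'); p=d['pixels'][130:250,240:400,::-1]; cv2.imwrite('pics/end.png',cv2.resize(p,(640,480),interpolation=cv2.INTER_CUBIC))
E
```

```text
t 22.925 pos [ 567.5 -148.6  173.3] phi 72.69 w 49.9 gf 30.0 F [-0.9 -0.7 -0.5] j6 -1.55 tilt 0.06
shift now axes [-0.02   0.002 -0.014] target axes [-0.02   0.002 -0.014] turn [-0.    -0.009 -0.002]
```

View pics/end.png

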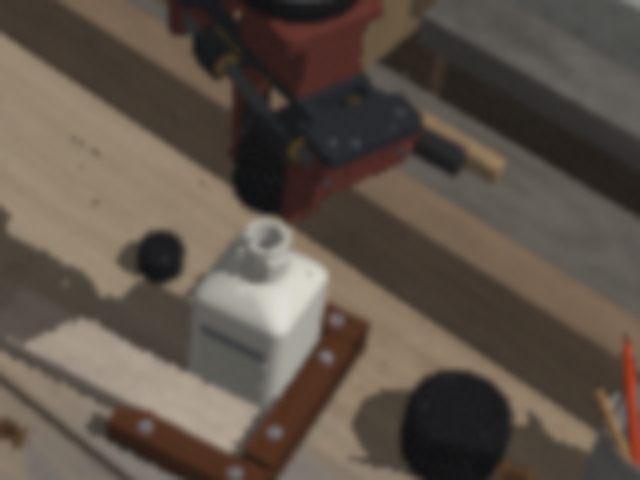

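The picture shows the open neck at (268,240), the cap held level above it at about (262,175), the bottle in place and the offcut in its gap. Handing in.

```bash
python3 -c "
from workcell import ctrl
print(ctrl.close_job())"
```

```text
the job is handed in; nothing more can be done
None
```

The job is handed in: the offcut is home in its gap, the cap came off cleanly and is held level about 5 cm above the neck, and the bottle stands in place; the hand-in gave no verdict, and on the way a finger pressed on the loose red pencil (not a listed item), which did not visibly move.

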